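# Push a fresh water filter into the coffee corner's push-fit fitting

## Task

Take the fresh filter cartridge (white with a blue band) out of its stand and push its stem straight down into the blue push-fit fitting on the red filter dock until it clicks and stays locked, feeling your way and stopping as soon as it is home rather than forcing it. Then swing the dock's yellow-tipped lever fully over, away from the robot, to open the water, and leave the cartridge locked and the lever open. Leave the spent brown cartridge in its stand and everything else on the desk where it is.

Things in the scene. Friction and masses are not known exactly. Their poses are not given: they have to be found in the camera images.
- fresh: Fresh filter cartridge, upright in one of the stand's two holes, stem down, 110 mm tall, 60 to 120 g. Origin at the centre of the stem's tip, z up its axis: round black stem z 0-56 mm, white body 38 mm across z 56-104 mm with a blue band, 24 mm blue button z 104-110 mm. Its body's underside rests on the stand's top.
- fresh_grip (a point): The point to grip the fresh cartridge from above: on its axis, 81 mm above the stem's tip. The 16 mm stem's nose tapers from 9 mm across at the tip to 16 mm at 7 mm up, the rim stays 16 mm up to 18 mm, then a groove 10 mm across up to 25 mm; above that 16 mm again.
- spent: The spent cartridge, same shape, dull beige with a dark brown band and button; in the stand's other hole. Leave it there.
- stand: Fixed cream block 90 x 190 x 62 mm, origin at the centre of its underside. Two through holes, 23 mm across, at y = -48 and +48 mm hold the two cartridges, 96 mm apart along the block's y. Fingers closing along the block's x stay clear of the neighbour.
- dock: The filter dock, a fixed red box 130 (x) x 212 (y, from -106 to +106) x 60 mm tall, origin at the centre of its underside, front face towards -x. On its top: the blue push-fit fitting at y = +48 mm and the lever block at y = -52 mm.
- fitting (a point): Nominal mouth centre of the blue push-fit fitting, at (0, 48, 72) mm on the dock, z up the bore: a floating sleeve, lead-in cone 32 mm across at the mouth narrowing to an 18 mm bore 9 mm down. Unmeasured: the sleeve sits up to 2.5 mm sideways of this point (about 2 N slides it, so the cone centres it on the stem) and up to 8 mm higher or lower (rigid in height).
- catch_level (a point): Nominal point on the bore's axis 21 mm below the mouth: underside of two sprung steel catches (at the dock's +y and -y). Depths from the sleeve's own mouth: the tip meets the catches at 20 mm; 5 to 10 N of slow push takes it past; a sprung valve pushes back 4 to 7 N from 25 mm on; the catches click into the groove when the tip is 39 mm down. Let go unlocked, it is pushed back up.
- bore_floor (a point): Nominal hard floor of the bore, 40.5 mm below the mouth; like the rest of the sleeve it may lie 8 mm higher or lower. Home is felt as a steep rise of force on this floor after the click: stop at 13 to 16 N; over 30 N damages the fitting. A locked cartridge resists a tug of 6 N and rests with its tip about 39 mm below the sleeve's own mouth.
- catch_a (a joint): Sideways travel of the steel catch on the dock's +y side of the bore, in m: 0 sprung in (free, or in the groove), 0.0025 while the nose or rim pushes it aside.
- catch_b (a joint): The same for the catch on the -y side.
- tap (a joint): Shut-off lever angle in rad: 0 leaning 29 degrees towards the dock's -x (water shut), 1.0 leaning as far towards +x (open, hard stop). It pivots about the dock's y axis at (0, -52, 82) mm on the dock; friction about 1 N at the tip; it stays where left. Starts between 0 and 0.2.
- tap_tip (a point): Centre of the lever's yellow ball, 26 mm across, 70 mm from its pivot, on a steel rod 10 mm thick. Push the ball towards the dock's +x from the side nearest the robot.
- cup_a: Upturned paper cup, 76 mm across at the bottom rim, 92 mm tall, beyond the work area. Leave alone.
- cup_b: The second upturned paper cup. Leave alone.
- mug: White mug, 80 mm across, 90 mm tall, at the left. Leave alone.
- sugar: Amber glass jar, 60 mm across, 90 mm tall, at the left. Leave alone.
- remote: Black remote control, 150 x 45 x 18 mm, beyond the work area. Leave alone.

How it is judged:
By the outcome, as a careful person would: the job done as asked, in the order asked, and still so for the second after the job is handed in, with the robot touching nothing.
It also fails if it takes over 58 s, if anything falls off the work surface, if the arm or the gripper's body presses on something with over 40 N, if the wrist force passes 120 N, or if a joint passes its speed limit or range.

## Robot

A 6-joint arm with a two-finger parallel gripper is mounted at the origin on the work surface. World frame = base frame: x ahead of the robot, y to its left, z up, the work surface at z = 0. Lengths are in mm, angles in rad, forces in N, time in s.
With the tool pointing down it reaches from about 350 to 975 mm from the base axis. Payload 7.1 kg.
Tool frame: the origin (TCP) lies on the centre line of the jaws, within the pads' length; the fingertips stand 8 mm ahead of it and the grasp point (between the pads) lies 11 mm behind it; x points along the fingers, z is the direction in which the jaws open and shut, and the axes are right-handed (so a half turn about x gives the same grasp; the last joint's range is limited). The gripper opens to 88 mm and grips with 3 to 60 N. Pads are 20 mm wide; open, the fingers measure 115 mm over their backs; the gripper's body (75 mm by 178 mm) begins 61 mm behind the grasp point.
Start: joints at [1.315, 0.423, 1.63, -0, 1.089, -0.019], TCP at [146.589, 607.549, 230.675] pointing down, gripper open.
Joint ranges: [-3, 3], [-0.9, 2.11], [0.09, 2.58], [-1.31, 4.45], [0.11, 2.69], [-2.54, 2.54]. Speed limits (rad/s): [2.39, 2.39, 3.01, 3.14, 3.14, 3.14].

## Interface

Orientations are given as a rotation vector (axis times angle).
In Python, from workcell import status, get_image, camera_params, close_job gives the robot as it stands. The module is installed in compiled form; this text tells all that it offers.
- The arm moves only by the tool apply_moves, never from a script. Its argument "increments" is a list of rows, each a list of 7 numbers: the closure in counts, from 0 (fully open) to 255 (shut), then the shift along the tool's x, y, z in mm, then the turn, a rotation vector about the tool's x, y, z in degrees. A call has exactly 8 rows; each row shifts and turns the commanded pose from where the row before left it, along the tool's axes as they then stand; what a row does not reach is not made up. A row lasts 1/8 s, in which the tool goes at most 62.5 mm and 10.7 degrees, less where a joint would pass 70% of its speed; a pose out of reach is approached as far as the arm can. A call with a gripper value outside its range is refused whole. The fingers move at their own pace and stop on an object; the grip force is fixed at half the most. Time passes only in rows, so rows that do not move let the fingers close, or fill a call up. It gives the time, the measured TCP pose, the force and the opening at its end, in the units of the state.
- status.get_obs(): the state, without advancing time (a new reading comes with each control period).
- get_image(name): name is "scene" or "top"; returns the picture (480x640x3 uint8, red, green, blue); there is no depth.
- camera_params(name): a dict with "camera_matrix" (3x3 intrinsics, pixels), "D" ([k1, k2, p1, p2, k3] as OpenCV has them; the pictures are not rectified), "rvec" (rotation vector, rad) and "tvec" (3), from world to camera coordinates, as OpenCV has them. Camera axes: x right, y down, z forward; pixel columns grow to the right and rows downward; lengths in mm; the calibration is good to about 2 mm. A picture is of the moment at which its call begins. camera_params takes no time and is no camera call.
- close_job(): hands the job in, once; it reports no verdict.
The state is a dict: "t": time; "qpos": joint angles; "qvel": joint speeds; "joint_torque": joint torques, N m; "ee_pos": TCP position; "orientation": TCP orientation; "ft_force": force on the tool from outside, world axes, zero at the start; "moment": the same for the moment, N m; "width": finger opening in mm.
Only numpy, scipy, OpenCV 4.12 (cv2) and the standard library are available. Lean on these libraries where they do the work, as an engineer would, in place of code of your own. Each camera call takes 0.05 s, during which the arm holds its last target.

## Working session

There is one attempt and no reset: what is moved stays moved. The work goes in short steps, Python scripts to look and compute and a tool call to move; the robot and the scene stay as the last step left them, time stands still between calls to the robot, and variables do not carry over. Pictures are saved under pics/ and viewed, and the job is handed in when it is done.

Besides the shell and the picture viewer there is one more tool, called as name([rows], argument=value, ...), one row to a line, values as JSON. apply_moves: Moves the arm, as the interface text tells. Its arguments: {"type":"object","properties":{"increments":{"type":"array"}},"required":["increments"]}

```bash
mkdir -p pics; python3 - <<'E'
from workcell import status, get_image, camera_params
import cv2
print(status.get_obs())
for n in("scene","top"):
    cv2.imwrite(f"pics/{n}0.png",get_image(n)[:,:,::-1]); print(n,camera_params(n))
E
```

```text
{'t': 0.0, 'qpos': array([ 1.31501977e+00,  4.23865299e-01,  1.63069095e+00, -3.12694644e-05,
        1.08862347e+00, -1.89833924e-02]), 'qvel': array([ 0.00121942, -0.00057051, -0.00058963, -0.00024249, -0.00015827,
        0.00103639]), 'joint_torque': array([-3.42106396e-03, -5.44637418e+01, -2.73662871e+01,  6.42702193e-02,
        2.27141491e-02, -1.04625810e-04]), 'ee_pos': array([146.44861388, 607.02694382, 229.88605712]), 'orientation': array([-1.03402885,  1.31322747,  1.03239204]), 'ft_force': array([0.33005699, 0.28230119, 0.77784114]), 'moment': array([ 0.05370861, -0.02651037,  0.00693775]), 'width': 87.28649263499506}
scene {'camera_matrix': array([[602.32426727,   0.        , 325.12769566],
       [  0.        , 602.32426727, 244.01575075],
       [  0.        ,   0.        ,   1.        ]]), 'D': array([-0.08387887,  0.        ,  0.        ,  0.        ,  0.        ]), 'rvec': array([ 2.38717029,  0.72248479, -0.26030618]), 'tvec': array([-605.97472068, -133.76814372, 1414.85977484])}
top {'camera_matrix': array([[617.14130446,   0.        , 329.63277289],
       [  0.        , 617.14130446, 229.7212339 ],
       [  0.        ,   0.        ,   1.        ]]), 'D': array([-0.18861105,  0.        ,  0.        ,  0.        ,  0.        ]), 'rvec': array([ 2.11327615, -2.14470135,  0.15592106]), 'tvec': array([ 103.32628176,  637.2938812 , 1331.19709522])}
```

View pics/scene0.png

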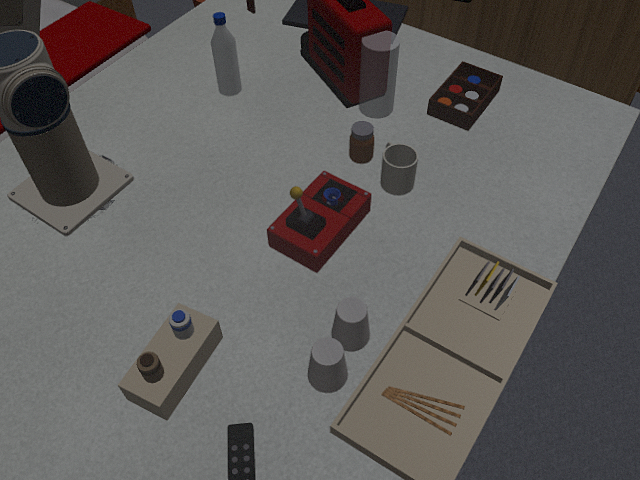

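View pics/top0.png

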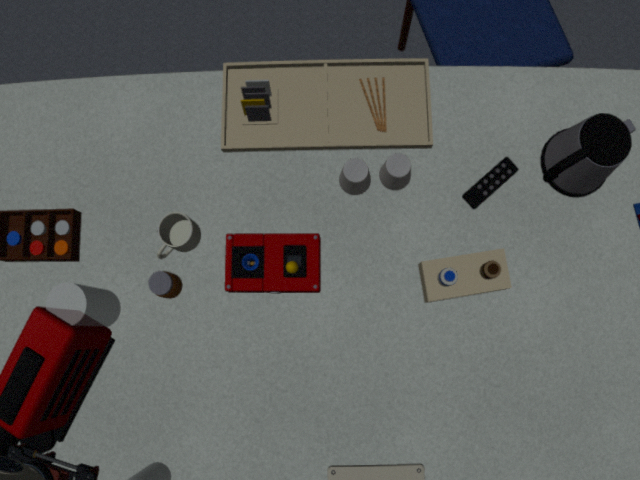

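The scene view shows the dock (red, about 320,220), the lever ball at (297,192), the stand at (170,360), the fresh button at (179,317) and the spent one at (149,365). In the top view the fitting is at (249,262), the ball at (292,267), the fresh button at (449,276) and the spent one at (491,269).

```bash
cat > h.py <<'E'
import cv2, numpy as np
from workcell import camera_params
def cam(n):
    p=camera_params(n); R=cv2.Rodrigues(p['rvec'])[0]; return p,R,-R.T@p['tvec']
def ray(n,uv):
    p,R,c=cam(n); q=cv2.undistortPoints(np.array([[uv]],float),p['camera_matrix'],p['D'])[0,0]
    d=R.T@np.array([q[0],q[1],1]); return c,d/np.linalg.norm(d)
def plane(n,uv,z):
    c,d=ray(n,uv); return c+d*(z-c[2])/d[2]
def tri(a,b):
    c1,d1=ray('top',a); c2,d2=ray('scene',b)
    s=np.linalg.lstsq(np.array([d1,-d2]).T,c2-c1,rcond=None)[0]
    p,q=c1+s[0]*d1,c2+s[1]*d2; return (p+q)/2,np.linalg.norm(p-q)
def proj(n,X):
    p=camera_params(n); return cv2.projectPoints(np.array([X],float),p['rvec'],p['tvec'],p['camera_matrix'],p['D'])[0][0,0]
def blobs(m,amin=15):
    n,l,s,c=cv2.connectedComponentsWithStats(m.astype(np.uint8)); return [(c[i].round(1).tolist(),s[i].tolist()) for i in range(1,n) if s[i][4]>=amin]
E
python3 - <<'E'
from h import *
for n in('top','scene'):
    im=cv2.imread(f'pics/{n}0.png'); hsv=cv2.cvtColor(im,cv2.COLOR_BGR2HSV); H,S,V=cv2.split(hsv)
    print(n,'blue',blobs((H>100)&(H<130)&(S>130)&(V>60)))
    print('yellow',blobs((H>20)&(H<35)&(S>120)&(V>60)))
    print('red',blobs(((H<6)|(H>174))&(S>150)&(V>60),200))
    print('brown',blobs((H>5)&(H<20)&(S>90)&(V<130),40))
    x0={'top':(210,220),'scene':(255,160)}[n]
    c=im[x0[1]:x0[1]+90,x0[0]:x0[0]+125]; a=cv2.resize(c,None,fx=3.2,fy=3.2,interpolation=cv2.INTER_CUBIC)
    x1={'top':(410,230),'scene':(110,295)}[n]
    c=im[x1[1]:x1[1]+90,x1[0]:x1[0]+125]; b=cv2.resize(c,None,fx=3.2,fy=3.2,interpolation=cv2.INTER_CUBIC)
    cv2.imwrite(f'pics/crop_{n}.png',np.clip(np.hstack([a,b])*1.5,0,255).astype(np.uint8))
E
```

```text
top blue [([441.5, 12.8], [429, 0, 29, 31, 191]), ([449.6, 2.3], [446, 1, 8, 5, 16]), ([483.9, 3.1], [475, 0, 18, 10, 76]), ([535.6, 3.5], [531, 1, 9, 7, 16]), ([544.4, 10.2], [540, 3, 11, 13, 31]), ([469.6, 10.6], [467, 6, 8, 10, 27]), ([493.7, 13.7], [491, 9, 6, 10, 27]), ([531.7, 11.6], [528, 9, 9, 6, 18]), ([502.9, 13.9], [498, 10, 11, 8, 25]), ([426.0, 15.1], [424, 12, 5, 7, 15]), ([521.8, 15.8], [517, 13, 8, 7, 17]), ([469.7, 19.8], [466, 17, 8, 7, 19]), ([431.9, 23.2], [428, 20, 8, 9, 25]), ([511.8, 26.4], [503, 21, 21, 11, 68]), ([525.3, 25.6], [523, 21, 6, 10, 20]), ([537.2, 27.5], [530, 20, 17, 17, 113]), ([459.7, 26.5], [458, 23, 5, 8, 16]), ([494.2, 36.1], [481, 22, 27, 25, 172]), ([467.0, 27.5], [464, 25, 8, 6, 22]), ([454.3, 44.4], [439, 28, 32, 30, 222]), ([467.6, 37.3], [463, 32, 10, 11, 49]), ([525.1, 37.2], [519, 32, 13, 12, 38]), ([548.8, 38.2], [547, 33, 5, 12, 21]), ([481.2, 40.5], [474, 34, 17, 17, 71]), ([555.9, 41.7], [552, 36, 9, 10, 26]), ([439.5, 49.8], [436, 44, 7, 11, 26]), ([548.7, 48.4], [544, 44, 8, 9, 19]), ([447.2, 49.6], [445, 46, 6, 8, 21]), ([487.
[... 1064 characters left out ...]
, 13, 9, 78]), ([331.7, 192.7], [324, 188, 17, 13, 122]), ([178.0, 315.6], [172, 310, 13, 12, 109])]
yellow [([295.9, 191.2], [290, 187, 12, 10, 86]), ([492.2, 270.6], [486, 261, 13, 20, 55])]
red [([87.0, 37.0], [40, 1, 110, 81, 4620]), ([360.1, 16.0], [323, 0, 69, 33, 1063]), ([319.7, 216.3], [267, 172, 104, 85, 2454])]
brown [([119.5, 6.0], [97, 0, 39, 19, 351]), ([550.2, 35.5], [379, 0, 261, 105, 8459]), ([563.3, 72.5], [556, 65, 15, 14, 58]), ([455.8, 76.9], [440, 68, 27, 21, 86]), ([484.6, 85.0], [478, 76, 14, 16, 54]), ([444.5, 100.6], [436, 96, 16, 11, 100]), ([476.4, 106.1], [467, 99, 17, 18, 45]), ([363.1, 142.9], [350, 135, 24, 20, 139]), ([421.2, 405.4], [382, 387, 83, 48, 948])]
```

```bash
python3 -c "
import cv2,numpy as np
cv2.imwrite('pics/crops.png',np.vstack([cv2.imread('pics/crop_top.png'),cv2.imread('pics/crop_scene.png')]))"
```

```text
(no output)
```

View pics/crops.png

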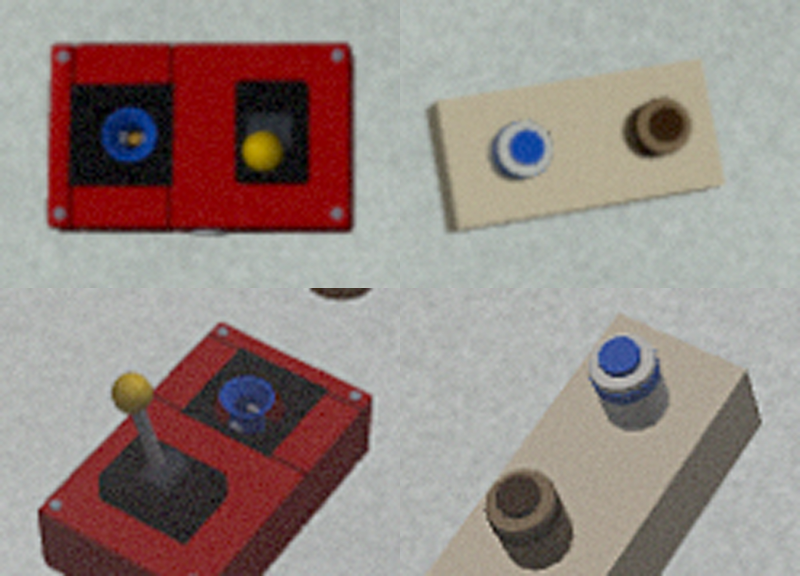

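```bash
python3 - <<'E'
from h import *
o=np.array([210,220]); sc=[(62,56),(337,55),(59,213),(337,214)]
P=[plane('top',np.array(s)/3.2+o,61)[:2] for s in sc]; print('screws',np.round(P,1).tolist(),'c',np.mean(P,0))
a=P[0]-P[1];b=P[2]-P[3];c=P[0]-P[2];d=P[1]-P[3]
print('yaw from y edges',[np.degrees(np.arctan2(-v[0],v[1])) for v in(a,b)],'x edges',[np.degrees(np.arctan2(v[1],v[0])) for v in(c,d)],[np.linalg.norm(v) for v in(a,b,c,d)])
im=cv2.imread('pics/top0.png'); H,S,V=cv2.split(cv2.cvtColor(im,cv2.COLOR_BGR2HSV))
print('button plane116 top',plane('top',(449.3,275.6),116),'tri',tri((449.3,275.6),(178.0,315.6)), 'scene', plane('scene',(178,315.6),116))
print('ball',tri((291.1,266.5),(295.9,191.2)))
print('fit',tri((250.4,261.8),(332.2,193.5)),plane('top',(250.4,261.8),72))
print('spent',plane('top',(490.9,269),116))
s=[(438,102),(702,62),(721,185),(456,232)]; o=np.array([410-125,230])
s=[(438,102),(702,62),(721,185),(456,232)]
Q=[plane('top',(np.array(q)-[400,0])/3.2+[410,230],62)[:2] for q in s]; print('stand corners',np.round(Q,1).tolist(),np.mean(Q,0))
for i in range(4): v=Q[(i+1)%4]-Q[i]; print(np.linalg.norm(v),np.degrees(np.arctan2(v[1],v[0])))
E
```

```text
screws [[623.4, 318.8], [621.1, 125.9], [513.3, 319.9], [510.5, 127.0]] c [567.07197283 222.89534416]
yaw from y edges [np.float64(-0.6813430359136796), np.float64(-0.8501306755494102)] x edges [np.float64(-0.5292794358976053), np.float64(-0.574187884477778)] [np.float64(192.97298209231636), np.float64(192.88863400275048), np.float64(110.03776581539012), np.float64(110.6058015216503)]
button plane116 top [ 525.55111595 -159.83549143  116.        ] tri (array([ 525.21668709, -159.89243543,  117.32403057]), np.float64(0.7323988041294187)) scene [ 524.20005203 -159.71459555  116.        ]
ball (array([546.29413626, 172.47816853, 153.39194143]), np.float64(1.0402531274473927))
fit (array([567.16807776, 269.75218449,  71.46152051]), np.float64(0.9992671012828562)) [566.74743937 269.31500006  72.        ]
spent [ 537.74974261 -250.50427298  116.        ]
stand corners [[561.8, -109.4], [586.3, -297.1], [499.9, -306.1], [471.9, -118.9]] [ 529.96698828 -207.88456673]
189.21215896888458 -82.57061125230854
86.86784237165385 -174.0196958939128
189.26818813203116 98.51507198231997
90.45345958974292 6.023785926118088
```

```bash
cat >> h.py <<'E'
from workcell import status
from scipy.spatial.transform import Rotation as Ro
def obs(): return status.get_obs()
def rel(target,yaw=None):
    """yaw: world angle deg of jaw axis (tool z) ; tool x down"""
    o=obs(); R=Ro.from_rotvec(o['orientation']); out=R.inv().apply(np.array(target)-o['ee_pos'])
    print('pos',o['ee_pos'].round(1),'t',round(o['t'],2),'F',o['ft_force'].round(1),'w',round(o['width'],1))
    print('shift tool',out.round(1)); print('axes\n',R.as_matrix().round(3))
    if yaw is not None:
        y=np.radians(yaw); z=np.array([np.cos(y),np.sin(y),0]); x=np.array([0,0,-1.]); 
        for s in(1,-1):
            M=np.array([x,np.cross(z*s,x),z*s]).T
            print('turn deg',s,np.degrees((R.inv()*Ro.from_matrix(M)).as_rotvec()).round(2))
E
python3 -c "
from h import *
rel([525.3,-159.8,180],7.3)"
```

```text
pos [146.5 607.1 230. ] t 0.1 F [-0.1  0.3  0.1] w 87.7
shift tool [  50.9 -548.2 -656.5]
axes
 [[-0.    -0.972  0.235]
 [-0.001  0.235  0.972]
 [-1.     0.    -0.001]]
turn deg 1 [ 6.913e+01 -7.000e-02  5.000e-02]
turn deg -1 [-1.1087e+02 -5.0000e-02 -8.0000e-02]
```

apply_moves([
  [0,0,-34,-41,0,0,0],
  [0,0,-34,-41,0,0,0],
  [0,0,-34,-41,0,0,0],
  [0,0,-34,-41,0,0,0],
  [0,0,-34,-41,0,0,0],
  [0,0,-34,-41,0,0,0],
  [0,0,-34,-41,0,0,0],
  [0,0,-34,-41,0,0,0],
])

```text
t: 1.1
ee_pos: [334.4, 223.3, 230.6]
orientation: [-1.033, 1.312, 1.033]
ft_force: [0.7, -0.1, -0.4]
width: 87.6
```

apply_moves([
  [0,0,-34,-41,0,0,0],
  [0,0,-34,-41,0,0,0],
  [0,0,-34,-41,0,0,0],
  [0,0,-34,-41,0,0,0],
  [0,0,-34,-41,0,0,0],
  [0,0,-34,-41,0,0,0],
  [0,0,-34,-41,0,0,0],
  [0,0,-34,-41,0,0,0],
])

```text
t: 2.1
ee_pos: [521.9, -159.5, 230.4]
orientation: [-1.032, 1.312, 1.033]
ft_force: [0.3, -0.1, -0.2]
width: 87.9
```

apply_moves([
  [0,5,0,0,10,0,0],
  [0,5,0,0,10,0,0],
  [0,5,0,0,10,0,0],
  [0,5,0,0,10,0,0],
  [0,5,0,0,10,0,0],
  [0,5,0,0,10,0,0],
  [0,5,0,0,9,0,0],
  [0,0,0,0,0,0,0],
])

```text
t: 3.1
ee_pos: [521.1, -157.6, 195.1]
orientation: [-0.103, 1.57, 0.103]
ft_force: [0.3, 0.1, 0.3]
width: 88.0
```

```bash
python3 -c "
from h import *
rel([525.3,-159.8,76],7.3)
from workcell import get_image
cv2.imwrite('pics/scene1.png',get_image('scene')[:,:,::-1])"
```

```text
pos [ 521.1 -157.6  195.1] t 3.1 F [0.3 0.1 0.3] w 88.0
shift tool [119.1  -2.8   4.1]
axes
 [[-0.001 -0.131  0.991]
 [ 0.     0.991  0.131]
 [-1.     0.001 -0.001]]
turn deg 1 [ 0.21 -0.07 -0.03]
turn deg -1 [-1.7979e+02  5.0000e-02 -1.1000e-01]
```

View pics/scene1.png

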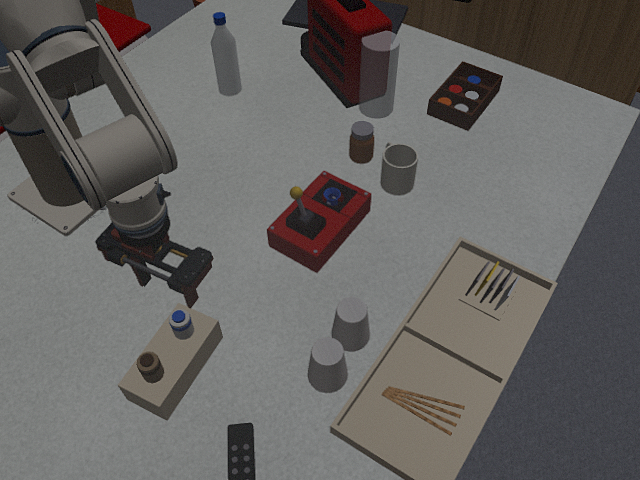

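The gripper is straddling the fresh cartridge, which sits at (180,320) in the picture. I'll go down to it.

apply_moves([
  [0,0,-2.8,4.1,0,0,0],
  [0,25,0,0,0,0,0],
  [0,25,0,0,0,0,0],
  [0,25,0,0,0,0,0],
  [0,20,0,0,0,0,0],
  [0,15,0,0,0,0,0],
  [0,9,0,0,0,0,0],
  [0,0,0,0,0,0,0],
])

```text
t: 4.15
ee_pos: [525.9, -160.0, 76.4]
orientation: [-0.102, 1.569, 0.102]
ft_force: [0.1, -0.2, -0.2]
width: 87.8
```

apply_moves([
  [60,0,0,0,0,0,0],
  [100,0,0,0,0,0,0],
  [140,0,0,0,0,0,0],
  [180,0,0,0,0,0,0],
  [255,0,0,0,0,0,0],
  [255,0,0,0,0,0,0],
  [255,0,0,0,0,0,0],
  [255,0,0,0,0,0,0],
])

```text
t: 5.15
ee_pos: [525.9, -160.0, 76.7]
orientation: [-0.102, 1.568, 0.102]
ft_force: [-0.2, 0.2, 1.3]
width: 37.4
```

```bash
python3 -c "
from h import *
rel([525.3,-159.8,76],7.3)"
```

```text
pos [ 525.9 -160.    76.7] t 5.15 F [-0.2  0.2  1.3] w 37.4
shift tool [ 0.7  0.3 -0.6]
axes
 [[-0.    -0.129  0.992]
 [-0.     0.992  0.129]
 [-1.     0.    -0.   ]]
turn deg 1 [ 0.13 -0.   -0.  ]
turn deg -1 [-1.7987e+02  0.0000e+00 -1.0000e-02]
```

apply_moves([
  [255,-5,0,0,0,0,0],
  [255,-15,0,0,0,0,0],
  [255,-20,0,0,0,0,0],
  [255,-30,0,0,0,0,0],
  [255,-35,0,0,0,0,0],
  [255,-35,0,0,0,0,0],
  [255,-35,0,0,0,0,0],
  [255,-20,0,0,0,0,0],
])

```text
t: 6.15
ee_pos: [526.5, -160.2, 274.8]
orientation: [-0.103, 1.565, 0.101]
ft_force: [0.5, -0.4, -0.7]
width: 37.8
```

```bash
python3 -c "
from h import *
rel([567,270,272],-0.65)
from workcell import get_image
im=get_image('scene')[:,:,::-1];cv2.imwrite('pics/scene2.png',im)
im=get_image('top')[:,:,::-1];cv2.imwrite('pics/top2.png',im)"
```

```text
pos [ 526.5 -160.2  274.8] t 6.15 F [ 0.5 -0.4 -0.7] w 37.8
shift tool [  2.5 421.3  95.8]
axes
 [[ 0.003 -0.129  0.992]
 [-0.001  0.992  0.129]
 [-1.    -0.002  0.003]]
turn deg 1 [8.08 0.19 0.07]
turn deg -1 [-1.7192e+02 -1.1000e-01  2.8000e-01]
```

View pics/scene2.png

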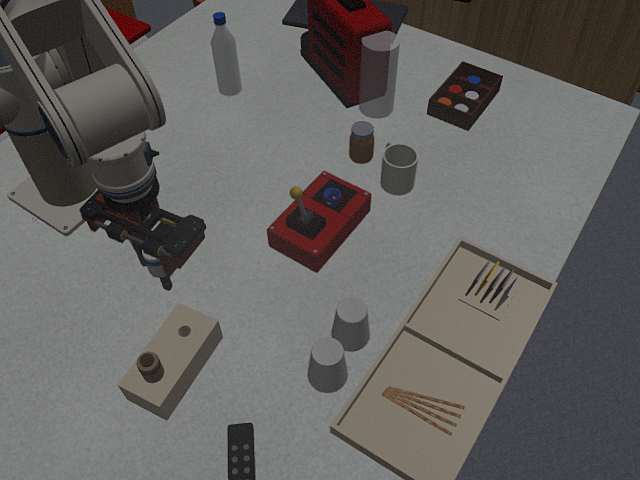

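apply_moves([
  [255,0,25,6,0,0,0],
  [255,0,45,10,0,0,0],
  [255,0,55,12,0,0,0],
  [255,0,55,12,0,0,0],
  [255,0,55,13,0,0,0],
  [255,0,55,13,0,0,0],
  [255,0,50,12,0,0,0],
  [255,0,40,9,0,0,0],
])

```text
t: 7.25
ee_pos: [562.4, 230.0, 270.8]
orientation: [-0.103, 1.569, 0.102]
ft_force: [0.5, -0.2, -0.4]
width: 37.6
```

apply_moves([
  [255,0,25,5,0,0,0],
  [255,0,16,4,0,0,0],
  [255,0,0,0,4,0,0],
  [255,0,0,0,4,0,0],
  [255,15,0,0,0,0,0],
  [255,20,0,0,0,0,0],
  [255,20,0,0,0,0,0],
  [255,15,0,0,0,0,0],
])

```text
t: 8.25
ee_pos: [566.1, 269.0, 199.8]
orientation: [0.007, 1.573, -0.008]
ft_force: [-0.5, -0.2, -0.7]
width: 37.6
```

```bash
python3 - <<'E'
from h import *
rel([567,270,160],-0.65)
from workcell import get_image
st=get_image('scene')[:,:,::-1];cv2.imwrite('pics/scene3.png',st)
tp=get_image('top')[:,:,::-1];cv2.imwrite('pics/top3.png',tp)
p=obs()['ee_pos']; tip=p-[0,0,70.5]
print('pred tip scene',proj('scene',tip),'stem root',proj('scene',tip+[0,0,56]),'body top',proj('scene',tip+[0,0,104]))
c=st[100:250,240:440]; cv2.imwrite('pics/c3.png',np.clip(cv2.resize(c,None,fx=4,fy=4,interpolation=cv2.INTER_CUBIC)*1.6,0,255))
E
```

```text
pos [566.1 269.  199.8] t 8.25 F [-0.5 -0.2 -0.7] w 37.6
shift tool [39.8  1.   1. ]
axes
 [[-0.002  0.009  1.   ]
 [-0.001  1.    -0.009]
 [-1.    -0.001 -0.002]]
turn deg 1 [ 0.11 -0.1   0.05]
turn deg -1 [-1.7989e+02 -8.0000e-02 -1.6000e-01]
pred tip scene [331.12086777 174.69523259] stem root [331.11799535 155.02151011] body top [331.11440697 137.02353706][ WARN:0@1.792] global loadsave.cpp:1063 imwrite_ Unsupported depth image for selected encoder is fallbacked to CV_8U.
```

View pics/c3.png

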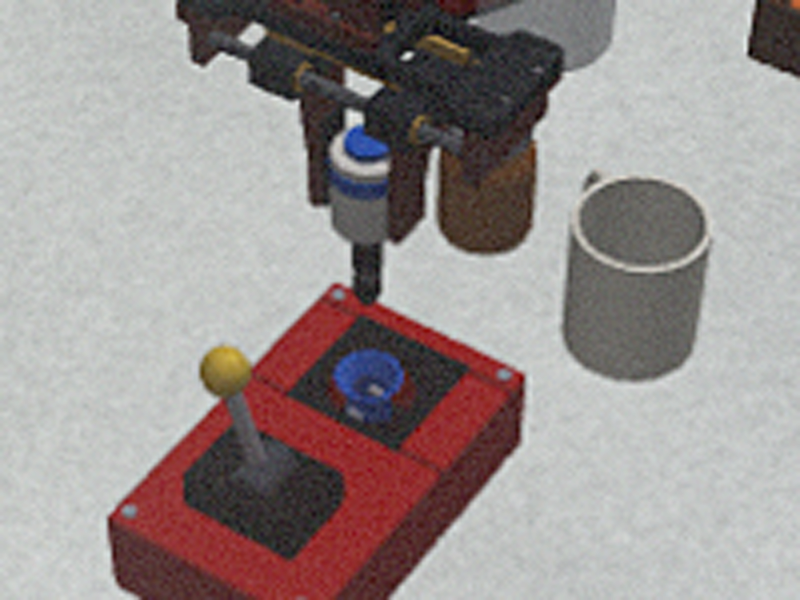

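The stem tip appears at about (332,175.5), against a prediction of (331.1,174.7). It lines up with the mouth at (332,194). I'll descend to just inside the mouth.

apply_moves([
  [255,15,0.5,0.7,0,0,0],
  [255,15,0,0,0,0,0],
  [255,12,0,0,0,0,0],
  [255,6,0,0,0,0,0],
  [255,5,0,0,0,0,0],
  [255,4,0,0,0,0,0],
  [255,3,0,0,0,0,0],
  [255,2,0,0,0,0,0],
])

```text
t: 9.35
ee_pos: [567.5, 270.4, 139.7]
orientation: [0.008, 1.57, -0.008]
ft_force: [0.1, 0.8, -0.6]
width: 37.6
```

apply_moves([
  [255,1,0,0,0,0,0],
  [255,1,0,0,0,0,0],
  [255,1,0,0,0,0,0],
  [255,1,0,0,0,0,0],
  [255,1,0,0,0,0,0],
  [255,1,0,0,0,0,0],
  [255,0,0,0,0,0,0],
  [255,0,0,0,0,0,0],
])

```text
t: 10.35
ee_pos: [567.4, 270.4, 133.7]
orientation: [0.008, 1.571, -0.008]
ft_force: [0.8, -0.8, -2.1]
width: 37.3
```

```bash
python3 - <<'E'
from h import *
rel([567,270,131.5],-0.65)
from workcell import get_image
st=get_image('scene')[:,:,::-1]
c=st[120:240,250:410].copy(); cv2.imwrite('pics/c4.png',np.clip(cv2.resize(c,None,fx=5,fy=5,interpolation=cv2.INTER_CUBIC).astype(float)*1.6,0,255).astype(np.uint8))
E
```

```text
pos [567.4 270.4 133.7] t 10.35 F [ 0.8 -0.8 -2.1] w 37.3
shift tool [ 2.2 -0.4 -0.4]
axes
 [[ 0.    0.01  1.  ]
 [ 0.    1.   -0.01]
 [-1.    0.    0.  ]]
turn deg 1 [ 0.08  0.   -0.  ]
turn deg -1 [-179.92    0.      0.  ]
```

View pics/c4.png

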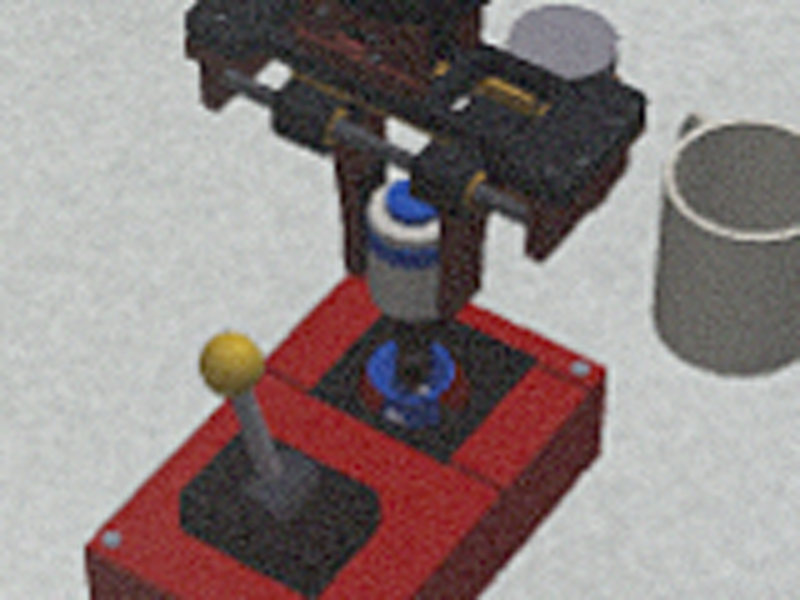

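The picture shows the stem tip inside the blue cone at (412,375), centred, with no contact force. I'll start feeling downwards.

apply_moves([
  [255,0.6,0,0,0,0,0],
  [255,0.6,0,0,0,0,0],
  [255,0.6,0,0,0,0,0],
  [255,0.6,0,0,0,0,0],
  [255,0.6,0,0,0,0,0],
  [255,0.6,0,0,0,0,0],
  [255,0.6,0,0,0,0,0],
  [255,0.6,0,0,0,0,0],
])

```text
t: 11.4
ee_pos: [567.4, 270.4, 128.8]
orientation: [0.008, 1.571, -0.008]
ft_force: [-0.1, -0.1, -0.2]
width: 38.1
```

apply_moves([
  [255,0.5,0,0,0,0,0],
  [255,0.5,0,0,0,0,0],
  [255,0.5,0,0,0,0,0],
  [255,0.5,0,0,0,0,0],
  [255,0.5,0,0,0,0,0],
  [255,0.5,0,0,0,0,0],
  [255,0.5,0,0,0,0,0],
  [255,0.5,0,0,0,0,0],
])

```text
t: 12.4
ee_pos: [567.3, 270.3, 124.8]
orientation: [0.008, 1.571, -0.008]
ft_force: [-0.9, 0.2, -1.0]
width: 37.8
```

Tip is at about 54 mm. The force is still only the cartridge's weight.

apply_moves([
  [255,0.4,0,0,0,0,0],
  [255,0.4,0,0,0,0,0],
  [255,0.4,0,0,0,0,0],
  [255,0.4,0,0,0,0,0],
  [255,0.4,0,0,0,0,0],
  [255,0.4,0,0,0,0,0],
  [255,0.4,0,0,0,0,0],
  [255,0.2,0,0,0,0,0],
])

```text
t: 13.4
ee_pos: [567.3, 270.3, 121.8]
orientation: [0.008, 1.571, -0.008]
ft_force: [-1.5, -0.6, -0.7]
width: 37.9
```

```bash
python3 -c "
from h import *
o=obs();print(o['ee_pos'],o['ft_force'])"
```

```text
[567.30537748 270.31936714 121.83701958] [-1.52596563 -0.59260198 -0.71996681]
```

apply_moves([
  [255,0.4,0,0,0,0,0],
  [255,0.4,0,0,0,0,0],
  [255,0.4,0,0,0,0,0],
  [255,0.4,0,0,0,0,0],
  [255,0.4,0,0,0,0,0],
  [255,0.4,0,0,0,0,0],
  [255,0.4,0,0,0,0,0],
  [255,0.2,0,0,0,0,0],
])

```text
t: 14.4
ee_pos: [567.6, 270.5, 119.1]
orientation: [0.008, 1.57, -0.008]
ft_force: [-1.7, -1.3, 3.6]
width: 37.7
```

Tip met the catches at TCP z of about 120, so I expect the click near 101 and the floor near 99.5.

apply_moves([
  [255,0.4,0,0,0,0,0],
  [255,0.4,0,0,0,0,0],
  [255,0.4,0,0,0,0,0],
  [255,0.4,0,0,0,0,0],
  [255,0.4,0,0,0,0,0],
  [255,0.4,0,0,0,0,0],
  [255,0.4,0,0,0,0,0],
  [255,0.2,0,0,0,0,0],
])

```text
t: 15.4
ee_pos: [567.5, 270.4, 115.9]
orientation: [0.008, 1.57, -0.008]
ft_force: [-0.8, -0.6, 4.2]
width: 37.6
```

apply_moves([
  [255,0.4,0,0,0,0,0],
  [255,0.4,0,0,0,0,0],
  [255,0.4,0,0,0,0,0],
  [255,0.4,0,0,0,0,0],
  [255,0.4,0,0,0,0,0],
  [255,0.4,0,0,0,0,0],
  [255,0.4,0,0,0,0,0],
  [255,0.2,0,0,0,0,0],
])

```text
t: 16.4
ee_pos: [567.7, 270.4, 113.2]
orientation: [0.008, 1.57, -0.008]
ft_force: [-0.8, -0.1, 5.0]
width: 37.7
```

apply_moves([
  [255,0.4,0,0,0,0,0],
  [255,0.4,0,0,0,0,0],
  [255,0.4,0,0,0,0,0],
  [255,0.4,0,0,0,0,0],
  [255,0.4,0,0,0,0,0],
  [255,0.4,0,0,0,0,0],
  [255,0.4,0,0,0,0,0],
  [255,0.2,0,0,0,0,0],
])

```text
t: 17.4
ee_pos: [567.7, 270.4, 110.3]
orientation: [0.008, 1.57, -0.008]
ft_force: [-0.7, -0.5, 6.5]
width: 38.0
```

apply_moves([
  [255,0.4,0,0,0,0,0],
  [255,0.4,0,0,0,0,0],
  [255,0.4,0,0,0,0,0],
  [255,0.4,0,0,0,0,0],
  [255,0.4,0,0,0,0,0],
  [255,0.4,0,0,0,0,0],
  [255,0.4,0,0,0,0,0],
  [255,0.2,0,0,0,0,0],
])

```text
t: 18.4
ee_pos: [567.6, 270.4, 107.3]
orientation: [0.008, 1.57, -0.008]
ft_force: [-1.3, -1.5, 6.3]
width: 37.6
```

apply_moves([
  [255,0.4,0,0,0,0,0],
  [255,0.4,0,0,0,0,0],
  [255,0.4,0,0,0,0,0],
  [255,0.4,0,0,0,0,0],
  [255,0.4,0,0,0,0,0],
  [255,0.4,0,0,0,0,0],
  [255,0.4,0,0,0,0,0],
  [255,0.2,0,0,0,0,0],
])

```text
t: 19.4
ee_pos: [567.6, 270.5, 104.4]
orientation: [0.008, 1.57, -0.008]
ft_force: [-1.1, -1.0, 7.1]
width: 37.4
```

apply_moves([
  [255,0.2,0,0,0,0,0],
  [255,0.2,0,0,0,0,0],
  [255,0.2,0,0,0,0,0],
  [255,0.2,0,0,0,0,0],
  [255,0.2,0,0,0,0,0],
  [255,0.2,0,0,0,0,0],
  [255,0.2,0,0,0,0,0],
  [255,0.1,0,0,0,0,0],
])

```text
t: 20.4
ee_pos: [567.6, 270.5, 102.9]
orientation: [0.008, 1.57, -0.008]
ft_force: [-1.4, -0.6, 7.0]
width: 37.7
```

apply_moves([
  [255,0.15,0,0,0,0,0],
  [255,0.15,0,0,0,0,0],
  [255,0.15,0,0,0,0,0],
  [255,0.15,0,0,0,0,0],
  [255,0.15,0,0,0,0,0],
  [255,0.15,0,0,0,0,0],
  [255,0.15,0,0,0,0,0],
  [255,0,0,0,0,0,0],
])

```text
t: 21.4
ee_pos: [567.6, 270.5, 101.5]
orientation: [0.008, 1.57, -0.008]
ft_force: [0.6, -0.7, 4.4]
width: 37.7
```

```bash
python3 - <<'E'
from h import *
o=obs();print(o['ee_pos'],o['ft_force'])
from workcell import get_image
st=get_image('scene')[:,:,::-1]
c=st[120:240,250:410].copy(); cv2.imwrite('pics/c5.png',np.clip(cv2.resize(c,None,fx=5,fy=5,interpolation=cv2.INTER_CUBIC).astype(float)*1.6,0,255).astype(np.uint8))
E
```

```text
[567.60371184 270.47867142 101.53020525] [ 0.56731521 -0.71075628  4.43778974]
```

View pics/c5.png

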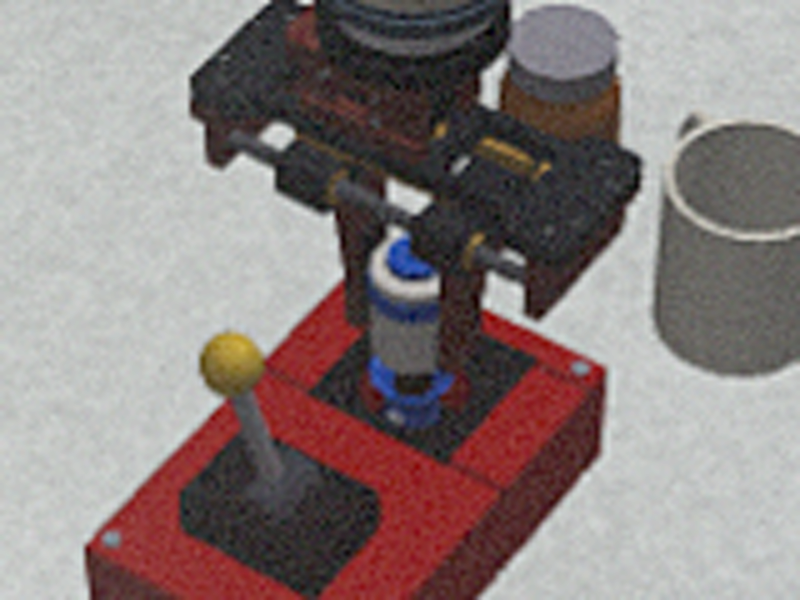

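The body sits just above the sleeve, at about (410,370), and the force has dropped from 7 to 4.4 N, probably the click. I'll find the floor in very small steps.

apply_moves([
  [255,0.1,0,0,0,0,0],
  [255,0.1,0,0,0,0,0],
  [255,0.1,0,0,0,0,0],
  [255,0.1,0,0,0,0,0],
  [255,0.1,0,0,0,0,0],
  [255,0.1,0,0,0,0,0],
  [255,0,0,0,0,0,0],
  [255,0,0,0,0,0,0],
])

```text
t: 22.45
ee_pos: [567.6, 270.5, 100.9]
orientation: [0.008, 1.57, -0.008]
ft_force: [-0.1, -0.2, 5.7]
width: 37.6
```

apply_moves([
  [255,0.1,0,0,0,0,0],
  [255,0.1,0,0,0,0,0],
  [255,0.1,0,0,0,0,0],
  [255,0.1,0,0,0,0,0],
  [255,0.1,0,0,0,0,0],
  [255,0,0,0,0,0,0],
  [255,0,0,0,0,0,0],
  [255,0,0,0,0,0,0],
])

```text
t: 23.45
ee_pos: [567.6, 270.5, 100.5]
orientation: [0.008, 1.57, -0.008]
ft_force: [-0.6, -0.1, 4.8]
width: 37.6
```

apply_moves([
  [255,0.1,0,0,0,0,0],
  [255,0.1,0,0,0,0,0],
  [255,0.1,0,0,0,0,0],
  [255,0.1,0,0,0,0,0],
  [255,0.1,0,0,0,0,0],
  [255,0,0,0,0,0,0],
  [255,0,0,0,0,0,0],
  [255,0,0,0,0,0,0],
])

```text
t: 24.45
ee_pos: [567.6, 270.5, 100.2]
orientation: [0.008, 1.57, -0.008]
ft_force: [-1.6, -1.3, 7.8]
width: 38.0
```

apply_moves([
  [255,0.1,0,0,0,0,0],
  [255,0.1,0,0,0,0,0],
  [255,0.1,0,0,0,0,0],
  [255,0.1,0,0,0,0,0],
  [255,0,0,0,0,0,0],
  [255,0,0,0,0,0,0],
  [255,0,0,0,0,0,0],
  [255,0,0,0,0,0,0],
])

```text
t: 25.45
ee_pos: [567.8, 270.5, 100.1]
orientation: [0.008, 1.57, -0.008]
ft_force: [-1.4, -1.0, 9.9]
width: 37.5
```

apply_moves([
  [255,0.1,0,0,0,0,0],
  [255,0.1,0,0,0,0,0],
  [255,0.1,0,0,0,0,0],
  [255,0.1,0,0,0,0,0],
  [255,0.1,0,0,0,0,0],
  [255,0,0,0,0,0,0],
  [255,0,0,0,0,0,0],
  [255,0,0,0,0,0,0],
])

```text
t: 26.45
ee_pos: [568.1, 270.6, 100.0]
orientation: [0.008, 1.569, -0.007]
ft_force: [-1.4, -1.3, 12.6]
width: 37.7
```

apply_moves([
  [255,0.1,0,0,0,0,0],
  [255,0.1,0,0,0,0,0],
  [255,0.1,0,0,0,0,0],
  [255,0,0,0,0,0,0],
  [255,0,0,0,0,0,0],
  [255,0,0,0,0,0,0],
  [255,0,0,0,0,0,0],
  [255,0,0,0,0,0,0],
])

```text
t: 27.45
ee_pos: [568.4, 270.7, 100.0]
orientation: [0.008, 1.569, -0.007]
ft_force: [-1.3, -1.6, 13.5]
width: 37.3
```

Home at 13.5 N on the floor. Next I'll ease up and give it a gentle tug.

apply_moves([
  [255,-0.4,0,0,0,0,0],
  [255,-0.4,0,0,0,0,0],
  [255,-0.4,0,0,0,0,0],
  [255,-0.4,0,0,0,0,0],
  [255,-0.4,0,0,0,0,0],
  [255,-0.4,0,0,0,0,0],
  [255,-0.4,0,0,0,0,0],
  [255,0,0,0,0,0,0],
])

```text
t: 28.45
ee_pos: [568.2, 270.6, 101.7]
orientation: [0.008, 1.569, -0.007]
ft_force: [1.4, -1.4, 5.3]
width: 37.8
```

```bash
python3 -c "
from h import *
o=obs();print(o['ee_pos'],o['ft_force'])"
```

```text
[568.16044756 270.55212431 101.68086061] [ 1.43066959 -1.35579321  5.33318814]
```

apply_moves([
  [255,-0.2,0,0,0,0,0],
  [255,-0.2,0,0,0,0,0],
  [255,-0.2,0,0,0,0,0],
  [255,-0.2,0,0,0,0,0],
  [255,-0.2,0,0,0,0,0],
  [255,-0.2,0,0,0,0,0],
  [255,0,0,0,0,0,0],
  [255,0,0,0,0,0,0],
])

```text
t: 29.45
ee_pos: [566.9, 270.2, 102.0]
orientation: [0.007, 1.572, -0.008]
ft_force: [0.9, 0.9, -4.3]
width: 37.0
```

It holds against a 4.3 N net tug, plus the valve's push, without moving, so it is locked. I'll relax and release.

apply_moves([
  [255,0.3,0,0,0,0,0],
  [255,0.3,0,0,0,0,0],
  [200,0,0,0,0,0,0],
  [100,0,0,0,0,0,0],
  [0,0,0,0,0,0,0],
  [0,0,0,0,0,0,0],
  [0,0,0,0,0,0,0],
  [0,0,0,0,0,0,0],
])

```text
t: 30.45
ee_pos: [567.4, 270.4, 102.0]
orientation: [0.008, 1.571, -0.008]
ft_force: [-0.0, -0.4, 0.5]
width: 83.8
```

```bash
python3 - <<'E'
from h import *
rel([567,270,230],-0.65)
from workcell import get_image
st=get_image('scene')[:,:,::-1]
c=st[120:240,250:410].copy(); cv2.imwrite('pics/c6.png',np.clip(cv2.resize(c,None,fx=5,fy=5,interpolation=cv2.INTER_CUBIC).astype(float)*1.6,0,255).astype(np.uint8))
E
```

```text
pos [567.4 270.4 102. ] t 30.45 F [-0.  -0.4  0.5] w 83.8
shift tool [-128.    -0.4   -0.4]
axes
 [[ 0.    0.01  1.  ]
 [-0.    1.   -0.01]
 [-1.   -0.    0.  ]]
turn deg 1 [0.08 0.   0.  ]
turn deg -1 [-1.7992e+02 -0.0000e+00  1.0000e-02]
```

View pics/c6.png

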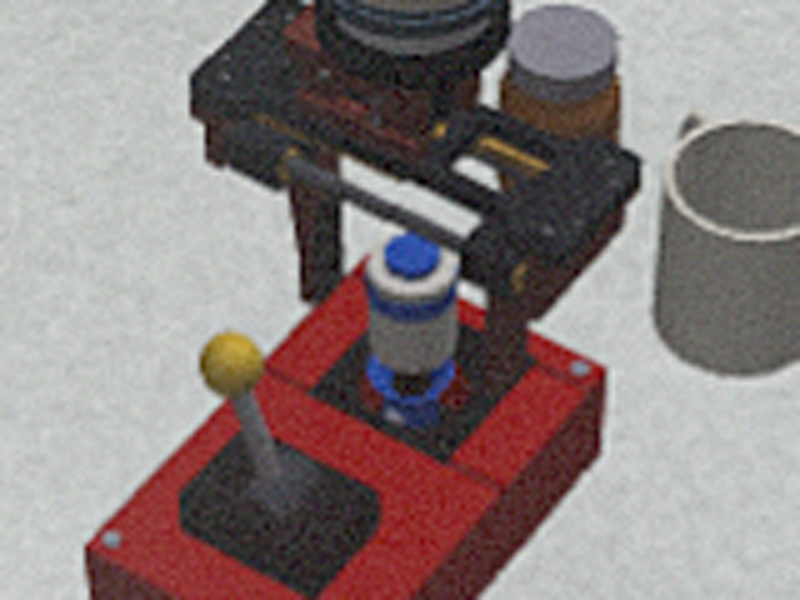

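The cartridge stays seated, with its button at (412,255) and the sleeve at (412,375). I'll rise clear, close the jaws and go to the robot's side of the lever.

apply_moves([
  [0,-8,0,0,0,0,0],
  [0,-15,0,0,0,0,0],
  [0,-20,0,0,0,0,0],
  [0,-25,0,0,0,0,0],
  [0,-25,0,0,0,0,0],
  [0,-20,0,0,0,0,0],
  [0,-10,0,0,0,0,0],
  [0,0,0,0,0,0,0],
])

```text
t: 31.5
ee_pos: [567.8, 270.5, 226.2]
orientation: [0.008, 1.569, -0.007]
ft_force: [0.2, 0.3, -0.1]
width: 87.4
```

apply_moves([
  [255,0,-8,-10,0,0,0],
  [255,0,-15,-12,0,0,0],
  [255,0,-18,-12,0,0,0],
  [255,0,-18,-12,0,0,0],
  [255,0,-16,-12,0,0,0],
  [255,0,-14,-12,0,0,0],
  [255,0,-9,-10,0,0,0],
  [255,0,0,0,0,0,0],
])

```text
t: 32.5
ee_pos: [485.7, 172.7, 225.0]
orientation: [0.008, 1.571, -0.008]
ft_force: [-0.7, 0.4, -0.6]
width: 11.3
```

```bash
python3 - <<'E'
from h import *
rel([487,172,144],-0.65)
from workcell import get_image
for n,x0,y0 in(('scene',250,120),('top',200,210)):
    st=get_image(n)[:,:,::-1]; c=st[y0:y0+100,x0:x0+160].copy(); cv2.imwrite(f'pics/c7{n}.png',np.clip(cv2.resize(c,None,fx=4,fy=4,interpolation=cv2.INTER_CUBIC).astype(float)*1.6,0,255).astype(np.uint8))
E
python3 -c "
import cv2,numpy as np
cv2.imwrite('pics/c7.png',cv2.resize(np.vstack([cv2.imread('pics/c7scene.png'),cv2.imread('pics/c7top.png')]),None,fx=.75,fy=.75))"
```

```text
pos [485.7 172.7 225. ] t 32.5 F [-0.7  0.4 -0.6] w 11.3
shift tool [81.  -0.7  1.3]
axes
 [[-0.    0.01  1.  ]
 [-0.    1.   -0.01]
 [-1.   -0.   -0.  ]]
turn deg 1 [ 0.05 -0.01  0.  ]
turn deg -1 [-1.7995e+02 -0.0000e+00 -1.0000e-02]
```

View pics/c7.png

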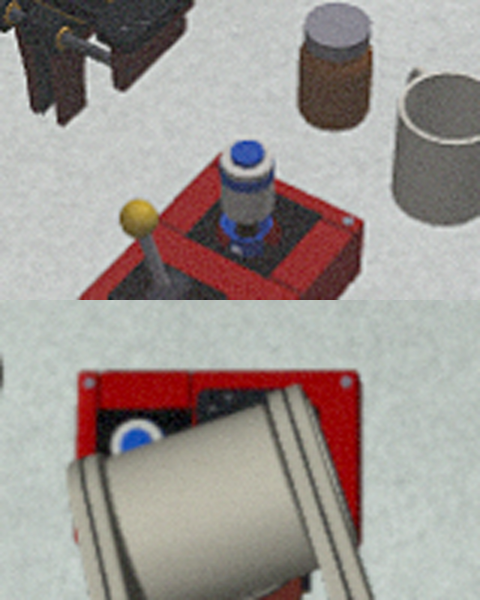

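The cartridge stands upright and locked, with its button at (247,152) in the crop. I'll lower the closed fingers behind the ball.

apply_moves([
  [255,15,-1,0,0,0,0],
  [255,20,0,0,0,0,0],
  [255,20,0,0,0,0,0],
  [255,16,0,0,0,0,0],
  [255,10,0,0,0,0,0],
  [255,0,0,0,0,0,0],
  [255,0,0,8,0,0,0],
  [255,0,0,8,0,0,0],
])

```text
t: 33.6
ee_pos: [503.7, 172.2, 144.7]
orientation: [0.008, 1.569, -0.007]
ft_force: [0.1, 0.8, -0.0]
width: 0.6
```

apply_moves([
  [255,0,0,8,0,0,0],
  [255,0,0,7,0,0,0],
  [255,0,0,6,0,0,0],
  [255,0,0,6,0,0,0],
  [255,0,0,6,0,0,0],
  [255,0,0,6,0,0,0],
  [255,0,0,6,0,0,0],
  [255,0,0,5,0,0,0],
])

```text
t: 34.6
ee_pos: [552.9, 171.5, 143.9]
orientation: [0.008, 1.571, -0.008]
ft_force: [-1.4, -0.1, 1.3]
width: 0.7
```

apply_moves([
  [255,0,0,3,0,0,0],
  [255,0,0,3,0,0,0],
  [255,0,0,3,0,0,0],
  [255,0,0,2,0,0,0],
  [255,0,0,2,0,0,0],
  [255,0,0,2,0,0,0],
  [255,0,0,1,0,0,0],
  [255,0,0,1,0,0,0],
])

```text
t: 35.6
ee_pos: [569.4, 171.3, 143.9]
orientation: [0.008, 1.571, -0.008]
ft_force: [-1.1, 0.1, -0.5]
width: 0.7
```

apply_moves([
  [255,0,0,0.7,0,0,0],
  [255,0,0,0.7,0,0,0],
  [255,0,0,0.7,0,0,0],
  [255,0,0,0.7,0,0,0],
  [255,0,0,0.6,0,0,0],
  [255,0,0,0.6,0,0,0],
  [255,0,0,0,0,0,0],
  [255,0,0,0,0,0,0],
])

```text
t: 36.6
ee_pos: [573.5, 171.3, 144.0]
orientation: [0.008, 1.571, -0.008]
ft_force: [-0.2, -0.2, 0.0]
width: 0.2
```

apply_moves([
  [255,0,0,0.5,0,0,0],
  [255,0,0,0.5,0,0,0],
  [255,0,0,0.5,0,0,0],
  [255,0,0,0.5,0,0,0],
  [255,0,0,0.5,0,0,0],
  [255,0,0,0.5,0,0,0],
  [255,0,0,0,0,0,0],
  [255,0,0,0,0,0,0],
])

```text
t: 37.6
ee_pos: [576.5, 171.3, 144.0]
orientation: [0.008, 1.571, -0.008]
ft_force: [-1.4, 0.1, -0.5]
width: 0.7
```

```bash
python3 -c "
from h import *
for i in range(1):
  o=obs();print(o['ee_pos'],o['ft_force'])
from workcell import get_image
st=get_image('scene')[:,:,::-1]; c=st[120:240,250:410].copy(); cv2.imwrite('pics/c8.png',np.clip(cv2.resize(c,None,fx=4,fy=4,interpolation=cv2.INTER_CUBIC).astype(float)*1.6,0,255).astype(np.uint8))"
```

```text
[576.46852786 171.29002061 143.97603018] [-1.44279192  0.10213895 -0.52094297]
```

View pics/c8.png

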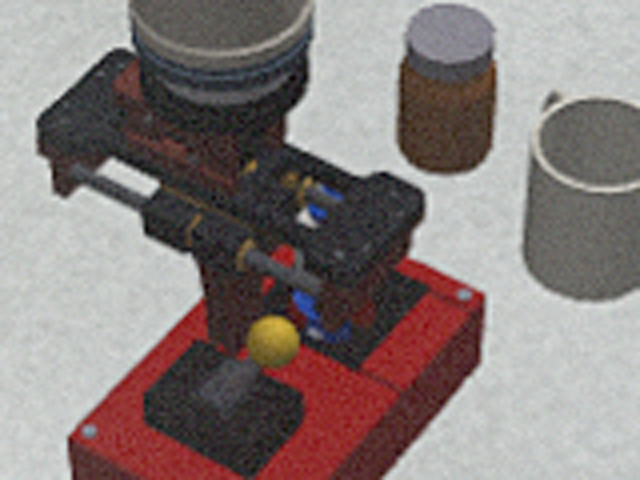

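The ball, at (272,342) in the crop, has swung over, but I don't feel the stop yet.

apply_moves([
  [255,0,0,0.5,0,0,0],
  [255,0,0,0.5,0,0,0],
  [255,0,0,0.5,0,0,0],
  [255,0,0,0.5,0,0,0],
  [255,0,0,0.5,0,0,0],
  [255,0,0,0.5,0,0,0],
  [255,0,0,0,0,0,0],
  [255,0,0,0,0,0,0],
])

```text
t: 38.65
ee_pos: [577.8, 171.2, 143.7]
orientation: [0.007, 1.574, -0.008]
ft_force: [-7.5, 0.8, 3.6]
width: 0.9
```

apply_moves([
  [255,0,0,0.5,0,0,0],
  [255,0,0,0.5,0,0,0],
  [255,0,0,0.5,0,0,0],
  [255,0,0,0.5,0,0,0],
  [255,0,0,0,0,0,0],
  [255,0,0,0,0,0,0],
  [255,0,0,0,0,0,0],
  [255,0,0,0,0,0,0],
])

```text
t: 39.65
ee_pos: [578.1, 171.2, 143.6]
orientation: [0.007, 1.578, -0.008]
ft_force: [-14.2, 0.5, 8.2]
width: 0.3
```

Hard stop felt: 14 N with only 0.3 mm of movement. I'll back away and lift clear so I can look.

apply_moves([
  [255,0,0,-4,0,0,0],
  [255,0,0,-15,0,0,0],
  [255,0,0,-25,0,0,0],
  [255,0,0,-25,0,0,0],
  [255,-15,0,-15,0,0,0],
  [255,-40,0,0,0,0,0],
  [255,-45,0,0,0,0,0],
  [255,-30,0,0,0,0,0],
])

```text
t: 40.65
ee_pos: [497.8, 172.3, 276.3]
orientation: [0.008, 1.567, -0.007]
ft_force: [0.1, 0.7, -0.3]
width: 0.5
```

apply_moves([
  [255,0,-30,-8,0,0,0],
  [255,0,-50,-8,0,0,0],
  [255,0,-50,-5,0,0,0],
  [255,0,-50,0,0,0,0],
  [255,0,-50,0,0,0,0],
  [255,0,-40,0,0,0,0],
  [255,0,-20,0,0,0,0],
  [255,0,0,0,0,0,0],
])

```text
t: 41.65
ee_pos: [473.3, -118.7, 274.0]
orientation: [0.009, 1.57, -0.01]
ft_force: [-0.2, 0.1, -0.6]
width: 0.2
```

```bash
python3 - <<'E'
from h import *
from workcell import get_image
for n in('top','scene'):
    im=get_image(n)[:,:,::-1].copy(); cv2.imwrite(f'pics/{n}9.png',im)
    H,S,V=cv2.split(cv2.cvtColor(im,cv2.COLOR_BGR2HSV))
    print(n,'blue',blobs(((H>100)&(H<130)&(S>130)&(V>60))[150:],40)); print('yellow',blobs(((H>20)&(H<35)&(S>120)&(V>60))[150:]))
y,p=np.radians(-0.65),np.array([567.1,222.9])
b=lambda q:np.array([p[0]-52*np.sin(-y)*-1*-1+70*np.sin(np.radians(q)),p[1]-52,82+70*np.cos(np.radians(q))])
for q in(29,20): print(q,b(q),proj('top',b(q)),proj('scene',b(q)))
print('button locked',[proj(n,[567.4,270.4,141.5]) for n in('top','scene')])
o=obs();print(o['t'],o['ee_pos'],o['ft_force'])
E
```

```text
top blue [([637.0, 58.1], [634, 53, 6, 12, 52]), ([12.8, 87.9], [7, 81, 13, 15, 152]), ([245.2, 107.8], [241, 103, 10, 11, 83])]
yellow [([291.8, 91.1], [287, 86, 11, 11, 100])]
scene blue [([331.9, 20.5], [327, 17, 11, 8, 71])]
yellow [([318.3, 54.7], [313, 49, 12, 12, 109]), ([492.2, 120.6], [486, 111, 13, 20, 56])]
29 [600.44676478 170.9        143.2233795 ] [292.31260404 241.38620904] [318.40142407 206.30545806]
20 [590.4515014  170.9        147.77848346] [292.16274055 245.82441982] [314.14602438 202.65657402]
button locked [array([245.10750997, 257.82718786]), array([332.27766338, 170.27892436])]
41.75 [ 473.33266103 -117.34438467  273.94890576] [-0.08928421  0.1669261  -0.80658595]
```

View pics/scene9.png

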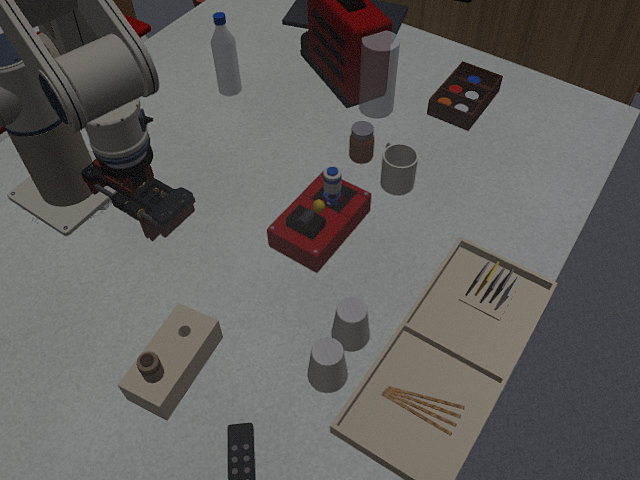

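View pics/top9.png

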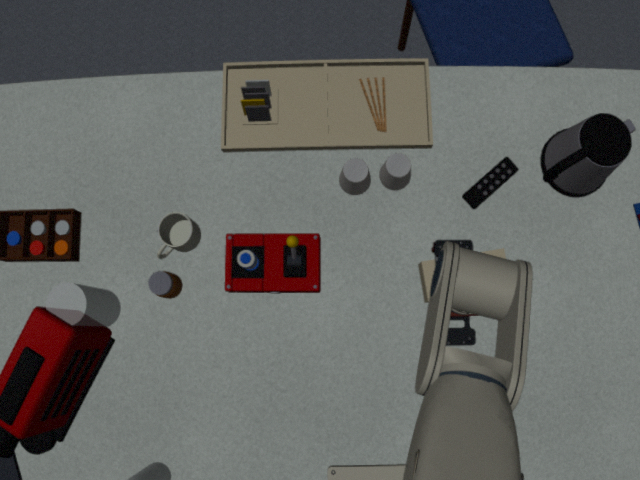

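The button is at (245.2,257.8) in the top view and (331.9,170.5) in the scene view, matching the locked prediction to within 0.5 px. The ball is at (291.8,241.1) and (318.3,204.7), close to the prediction for fully open at 29°. Everything else is where it was, and the arm is touching nothing.

```bash
python3 -c "
from workcell import close_job
print(close_job())"
```

```text
the job is handed in; nothing more can be done
None
```

The fresh cartridge is locked in the fitting and the dock's lever is fully open. I handed the job in at about 41.8 s of the 58 s allowed.

- **Cartridge:** I felt the catches at 3.6–7 N. The force then dropped to about 4.4 N, which I took as the click, and rose steeply on the floor. I stopped at 13.5 N. A 4.3 N net tug left it in place, slightly below the 6 N it is rated to hold. After release, its button was within 0.5 px of the locked position in both cameras.
- **Lever:** I pushed the ball over until it met the hard stop, about 14 N with almost no further movement. In the top view the ball matched the fully open position to within 1 px. The scene view was 1.6 px off, which still fits fully open.
- **Everything else:** The spent cartridge and the other items showed no visible movement in the last pictures, and the arm was clear of everything. None of the last checks failed.

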